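Take the formed bracket out of its die and scan it

ROBOT

A 6-joint arm with a two-finger parallel gripper is mounted at the origin on the work surface. World frame = base frame: x ahead of the robot, y to its left, z up, the work surface at z = 0. Lengths are in m, angles in rad, forces in N, time in s.
With the tool pointing down it reaches from about 0.25 to 0.725 m from the base axis. Payload 9.7 kg.
Tool frame: the origin (TCP) lies on the centre line of the jaws, within the pads' length; the fingertips stand 14 mm ahead of it and the grasp point (between the pads) lies 5 mm behind it; z points along the fingers, y is the direction in which the jaws open and shut (so a half turn about z gives the same grasp; the last joint's range is limited). The gripper opens to 85 mm and grips with 20 to 120 N. Pads are 22 mm wide; open, the fingers measure 114 mm over their backs; the gripper's body (76 mm by 85 mm) begins 54 mm behind the grasp point. The pads swing forward as they close: fully open they stand 13 mm farther back than shut.
Start: joints at [1.135, 0.087, 0.176, 1.66, 0, 1.571], TCP at [0.232, 0.499, 0.245] pointing down, gripper open.
Joint ranges: [-3.13, 3.13], [-0.85, 1.81], [-1.15, 1.24], [-2.2, 2.28], [-1.44, 1.52], [-3.14, 3.14]. Speed limits (rad/s): [2.22, 2.22, 2.57, 3.14, 3.14, 3.14].

INTERFACE

Orientations are given as a unit quaternion [w, x, y, z].
In Python, from cell import * gives the robot as it stands.
- The arm moves only by the shell command python3 -m creep 'ROWS' [FORCE]. ROWS is JSON, a list of rows, each a list of 5 numbers: the shift along the tool's x, y, z in mm, then the turn about the tool's z in rad, then the closure, from 0 (fully open) to 1 (shut). In form: [[tx, ty, tz, yaw, jaw], ...]. A call has 1 to 20 rows; each row shifts and turns the commanded pose from where the row before left it, along the tool's axes as they then stand; what a row does not reach is not made up. A row lasts 1/10 s, in which the tool goes at most 50 mm and 8.59 degrees, less where a joint would pass 70% of its speed; a pose out of reach is approached as far as the arm can. A call is refused whole if a number of a shift passes 50 or a number of a turn 0.15, either way. A call with a gripper value outside its range is refused whole. The fingers move at their own pace and stop on an object; FORCE is the grip in N (left out, the last holds). Time passes only in rows, so rows that do not move let the fingers close. It gives the time, the measured TCP pose, the force and the opening at its end, in the units of the state.
- get_state(): the state, without advancing time (a new reading comes with each control period).
- snapshot(name): name is "scene" or "side" or "wrist"; returns a dict with "image" (480x640x3 uint8, red, green, blue), "mtx" (3x3 intrinsics, pixels), "k1" (the pictures are not rectified: a ray, as slopes to the right and down, at radius r is drawn at 1 + k1 r^2 times it, then the intrinsics apply), "rvec" (rotation vector, rad) and "tvec" (3), from world to camera coordinates, as OpenCV has them. Camera axes: x right, y down, z forward; pixel columns grow to the right and rows downward; lengths in m; the calibration is good to about 2 mm. A picture is of the moment at which its call begins. There is no depth.
- close_job(): hands the job in, once; it reports no verdict.
Trained networks look in a picture, given as the dict that the camera call returned (one of the last four; its "shot" number tells which), for a name from the list of things; names that differ only in an ending like _2 or _b are one class to them, and where a whole thing is asked for, a point or a joint stands for the part that bears it (a point fixed in the world has none). Each returns a list of dicts, best first, with "p" (0 to 1); they miss things now and then, are a little off and sometimes report something else, mostly with a low value. They report only what shows in the picture. A call takes as long as a camera call. They do not tell look-alikes from the thing itself.
- find_in(picture, label): "box" ([left, top, right, bottom] as shares, 0 to 1, of the picture: columns of its width, rows of its height, round what is visible of it).
- pinpoint(picture, label): "at" ([row, column] as shares, 0 to 1, of the picture: columns of its width, rows of its height: a listed point, or the origin of a listed thing).
The state is a dict: "clock": time; "joint_pos": joint angles; "qvel": joint speeds; "effort": joint torques, N m; "tool_pos": TCP position; "tcp_rot": TCP orientation; "wrist_force": force on the tool from outside, world axes, zero at the start; "moment": the same for the moment, N m; "grip_width": finger opening in m.
Only numpy, scipy, OpenCV 4.12 (cv2) and the standard library are available. Lean on these libraries where they do the work, as an engineer would, in place of code of your own. Each camera call takes 0.05 s, during which the arm holds its last target. There are 200 camera calls.

TASK

Lift the formed bracket straight up out of the open die, keep it level, and set it down (don't drop it) squarely in the middle of the blue scanning pad, standing as it did in the die with its orange end towards the scanner. Let go of it, then squeeze the scanner's orange trigger all the way in, hold it for half a second, and let it spring back. Leave everything else on the shelf alone and don't press the red button.

Things in the scene. Friction and masses are not known exactly. Their poses are not given: they have to be found in the camera images.
- bracket: the formed part: a bare aluminium U-channel, 110 mm long (x), 40 mm wide over its walls (y), 40 mm high, open upward, walls 4 mm, its +x end closed by an orange plate; about 0.14 kg; origin: centre of its underside. It starts in the die, standing 24 mm proud of the die's top face; grip it across its two long walls from above
- tag (a point): the middle of the outer face of the bracket's orange end plate (55 mm from the bracket's origin along its +x, 20 mm up)
- die: open forming die, fixed: dark steel block 190 (x) x 130 (y) x 42 mm high; amid its top a cavity 115 x 45 mm, 16 mm deep (2.5 mm clear all round the bracket, which stands on the cavity floor 26 mm above the shelf); guide pillars 18 mm thick rise 40 mm above the top face at (80, 50) and (-80, -50) mm; origin: centre of its underside
- scanner: fixed scanning station: grey base plate (x -140 to 130, y +-100, 10 mm high) with a hand scanner clamped on its side. Origin on the shelf. Its black head (x 12 to 132, y -72 to -8, z 34 to 90 mm) looks along -x over the blue pad; its fixed grip is a level bar along y (x 66 to 90, y -12 to 98, z 47 to 77), the orange trigger on its -x side
- pad (a point): centre of the top face of the flat blue pad, 140 (x) x 70 (y) mm, 12 mm above the shelf, at (-70, -40) mm in the scanner's frame; axes those of the scanner: +x points to the scanner's red window
- squeeze (a point): where to squeeze grip and trigger together, closing along the scanner's x from above: midway between back of grip and front of the fully squeezed trigger, at (71.5, 55, 62) mm in the scanner's frame. Grip and trigger there span 50 mm at rest (31.5 mm to the -x side of this point, 18.5 to the +x side), 37 mm squeezed
- trigger (a joint): angle of the orange trigger (bar 8 mm thick, 24 mm high, 76 mm long along y, swinging level about an upright pivot at its end by the scanner's head): 0 at rest, 0.22 rad at its stop, squeezed towards the grip (+x); springs back when let go. Fully in takes about 8 N at the squeeze point
- red_button (a joint): travel of the red push button on the foot of the small black monitor panel (220 mm wide, 150 mm high, fixed, in the middle beyond the stations): 0 up, 0.005 m down; a bystander, not to be pressed
- remote: a white plastic remote control, 160 x 44 x 18 mm, lying flat between the two stations; a bystander, to be left alone; origin: centre of its underside
- adapter: a grey aluminium antenna adapter, a stepped round part 72 mm across and 78 mm high, standing between the two stations; a bystander, to be left alone; origin: centre of its underside
There are look-alikes about, which are no part of the job. Leave any turquoise look-alike of the die alone.

How it is judged:
By the outcome, as a careful person would: the job done as asked, in the order asked, and still so for the second after the job is handed in, with the robot touching nothing.
It also fails if it takes over 51 s, if anything falls off the work surface, if the arm or the gripper's body presses on something with over 40 N, if the wrist force passes 120 N, or if a joint passes its speed limit or range.

## Working session

There is one attempt and no reset: what is moved stays moved. The work goes in short steps, Python scripts to look and compute and a shell command to move; the robot and the scene stay as the last step left them, time stands still between calls to the robot, and variables do not carry over. Pictures are saved under pics/ and viewed, about 8 in all and at most 12, crops included, and the job is handed in when it is done.

```bash
mkdir -p pics; ls
cat > h.py <<'E'
from cell import *
import numpy as np, cv2
from scipy.spatial.transform import Rotation as R
def cam(s):
    return R.from_rotvec(np.ravel(s["rvec"])).as_matrix(), np.ravel(s["tvec"])
def ray(s,row,col):
    # pixel -> origin, direction
    M=np.array(s["mtx"]);Rm,t=cam(s)
    u=(col-M[0,2])/M[0,0];v=(row-M[1,2])/M[1,1];rd=np.hypot(u,v);r=rd
    for _ in range(30): r=rd/(1+s["k1"]*r*r)
    f=r/rd if rd>0 else 1
    return -Rm.T@t, Rm.T@np.array([u*f,v*f,1])
def at_z(s,row,col,z):
    o,d=ray(s,row,col); return o+d*(z-o[2])/d[2]
def proj(s,P):
    M=np.array(s["mtx"]);Rm,t=cam(s)
    p=np.atleast_2d(P)@Rm.T+t; a=p[:,:2]/p[:,2:]; a=a*(1+s["k1"]*(a**2).sum(1,keepdims=True))
    return a*[M[0,0],M[1,1]]+[M[0,2],M[1,2]]
def save(s,n,img=None):
    cv2.imwrite(f"pics/{n}.png",cv2.cvtColor(s["image"] if img is None else img,cv2.COLOR_RGB2BGR))
E
python3 - <<'E'
from h import *
Z=dict(bracket=.026,tag=.046,die=0,scanner=0,pad=.012,squeeze=.062,remote=0,adapter=0,red_button=.02)
for n in("scene","side","wrist"):
    s=snapshot(n);save(s,n+"0")
    print(n,s["shot"],s["k1"],(-cam(s)[0].T@cam(s)[1]).round(3))
    for l in Z:
        try:
            for d in pinpoint(s,l)[:3]:
                r,c=d["at"][0]*480,d["at"][1]*640
                print(l,round(d["p"],2),round(r),round(c),at_z(s,r,c,Z[l]).round(4))
        except Exception as e: print(l,e)
print(get_state())
E
```

```text
pics
scene 1 -0.025344898524493332 [ 1.29  -0.089  1.105]
bracket 0.68 245 404 [0.4977 0.235  0.026 ]
bracket 0.36 238 210 [ 0.4198 -0.2337  0.026 ]
tag 0.69 263 416 [0.5677 0.2467 0.046 ]
tag 0.69 312 318 [0.6716 0.0012 0.046 ]
die 0.95 253 401 [0.5034 0.2296 0.    ]
die 0.78 175 408 [0.2404 0.3081 0.    ]
die 0.25 249 403 [0.4917 0.2382 0.    ]
scanner 0.64 264 225 [ 0.4839 -0.2025  0.    ]
pad 0.71 240 206 [ 0.4137 -0.2454  0.012 ]
pad 0.33 311 317 [0.6487 0.0029 0.012 ]
squeeze 0.68 273 239 [ 0.5594 -0.165   0.062 ]
remote 0.68 249 305 [ 0.4623 -0.0044  0.    ]
adapter 0.7 312 314 [ 0.6446 -0.0042  0.    ]
red_button it knows: adapter, bracket, die, pad, remote, scanner, squeeze, tag
side 2 -0.12847516917338728 [ 0.394 -0.71   0.729]
bracket 0.56 204 307 [0.5027 0.2376 0.026 ]
bracket 0.28 210 309 [0.504  0.2145 0.026 ]
tag 0.69 197 332 [0.5591 0.228  0.046 ]
die 0.87 211 308 [0.5062 0.2434 0.    ]
die 0.59 204 196 [0.2392 0.3053 0.    ]
scanner 0.79 372 326 [ 0.4836 -0.2094  0.    ]
pad 0.62 390 284 [ 0.4082 -0.2451  0.012 ]
squeeze 0.77 323 372 [ 0.568  -0.1641  0.062 ]
squeeze
[... 444 characters left out ...]
emote, scanner, squeeze, tag
{'clock': 1.35, 'joint_pos': array([1.13500135e+00, 8.69186413e-02, 1.75874377e-01, 1.65977373e+00,
       5.23368792e-06, 1.57082545e+00]), 'qvel': array([ 0.00065011,  0.00093694, -0.00064011, -0.00159339, -0.00021139,
        0.0006975 ]), 'effort': array([-3.37464742e-03, -5.20104611e+01,  4.64858472e+01,  1.82127340e-03,
       -1.56469177e-04,  1.74913021e-05]), 'tool_pos': array([0.23217138, 0.49859578, 0.24526076]), 'tcp_rot': array([-4.89705958e-06,  2.16191520e-01,  9.76350975e-01, -1.00129758e-05]), 'wrist_force': array([-0.34949822, -0.37591142, -0.06770105]), 'moment': array([-0.01428261,  0.01886147,  0.00590403]), 'grip_width': 0.08562993331117004}
```

View pics/scene0.png

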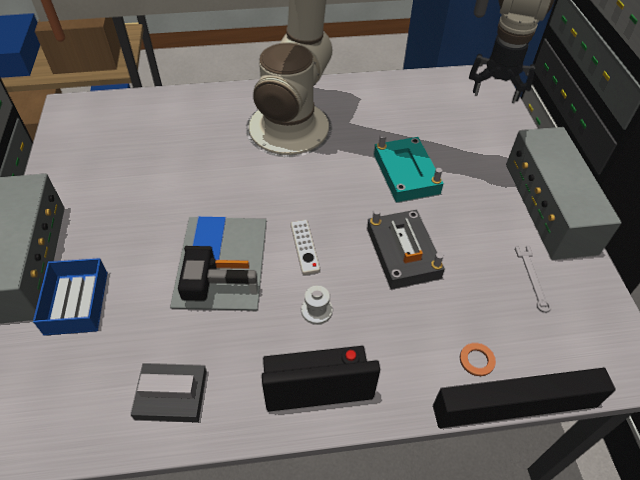

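View pics/side0.png

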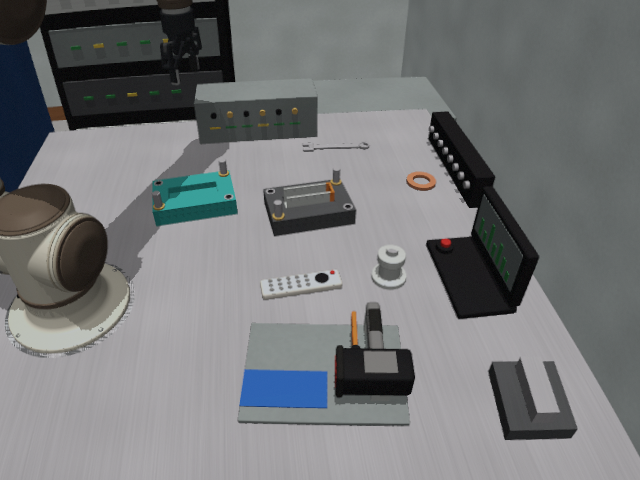

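The dark die holding the orange-ended bracket is at scene (404,245) and side (307,204). Its look-alike is the turquoise die at scene (408,170) and side (196,200), which is empty. The slotted block at scene (170,390) and the tray at (72,295) don't match the description either. I choose the dark die. The scanner is at scene (225,270). I'll take the wrist camera over the die.

```bash
python3 -m creep '[[-39.3,-14,0,0,0],[-39.3,-14,0,0,0],[-39.3,-14,0,0,0],[-39.3,-14,0,0,0],[-39.3,-14,0,0,0],[-39.3,-14,0,0,0],[-39.3,-14,0,0,0],[-39.3,-14,0,0,0],[-39.3,-14,0,0,0],[0,0,0,-0.145,0],[0,0,0,-0.145,0],[0,0,0,-0.145,0],[0,0,0,0,0],[0,0,0,0,0]]'
python3 - <<'E'
from h import *
s=snapshot("wrist");save(s,"w1")
Rm,t=cam(s);print("cam",(-Rm.T@t).round(4),"axis",Rm[2].round(3))
for l,z in dict(bracket=.026,tag=.046,die=0).items():
    for d in pinpoint(s,l)[:3]:
        r,c=d["at"][0]*480,d["at"][1]*640;print(l,round(d["p"],2),round(r),round(c),at_z(s,r,c,z).round(4))
st=get_state();print(st["tool_pos"].round(4),R.from_quat(np.roll(st["tcp_rot"],-1)).as_matrix().round(4).tolist())
E
```

```text
clock: 2.75
tool_pos: [0.4996, 0.2351, 0.2453]
tcp_rot: [0.0, 0.003, 1.0, -0.0]
wrist_force: [-0.2, -0.0, 0.7]
grip_width: 0.085
cam [0.427  0.2355 0.3735] axis [ 0.29  -0.002 -0.957]
bracket 0.78 203 319 [0.5024 0.2359 0.026 ]
tag 0.68 272 327 [0.5583 0.2417 0.046 ]
[0.4996 0.2352 0.2453] [[-1.0, 0.0026, 0.0001], [0.0026, 1.0, 0.0], [-0.0001, 0.0, -1.0]]
```

View pics/w1.png

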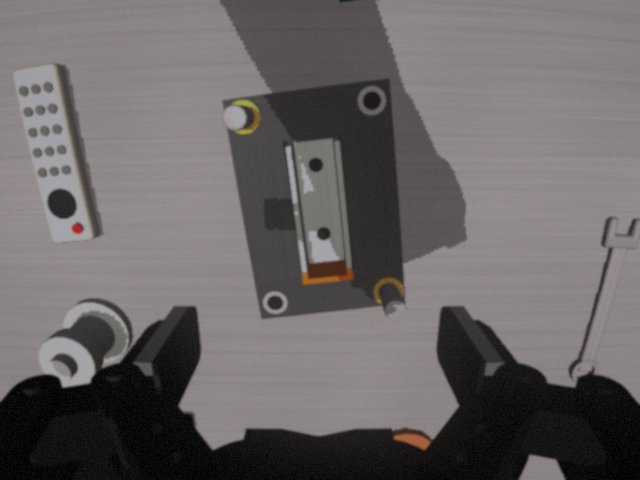

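The wrist picture shows the dark die, with corners near (223,102), (389,80), (405,305) and (262,319). The bracket sits in it with its orange end down the picture at about (327,278). The bracket is yawed a few degrees. I'll take a close crop for exact corners and as a check of the choice.

Run:
```python
from h import *
im=cv2.imread("pics/w1.png")[125:297,210:420];cv2.imwrite("pics/w1c.png",cv2.resize(im,None,fx=3.4,fy=3.4,interpolation=cv2.INTER_CUBIC))
s=snapshot("wrist")
P=np.array([at_z(s,r,c,.042)[:2] for c,r in[(223,102),(389,80),(405,305),(262,319)]])
print(P.round(4),P.mean(0).round(4))
for a,b in((0,1),(1,2),(3,2),(0,3)): d=P[b]-P[a];print(np.hypot(*d).round(4),np.degrees(np.arctan2(d[1],d[0])).round(2))
```

```text
[[0.4188 0.1613]
 [0.403  0.2895]
 [0.5922 0.3121]
 [0.6057 0.184 ]] [0.5049 0.2367]
0.1291 97.0
0.1905 6.83
0.1288 95.99
0.1883 6.92
```

View pics/w1c.png

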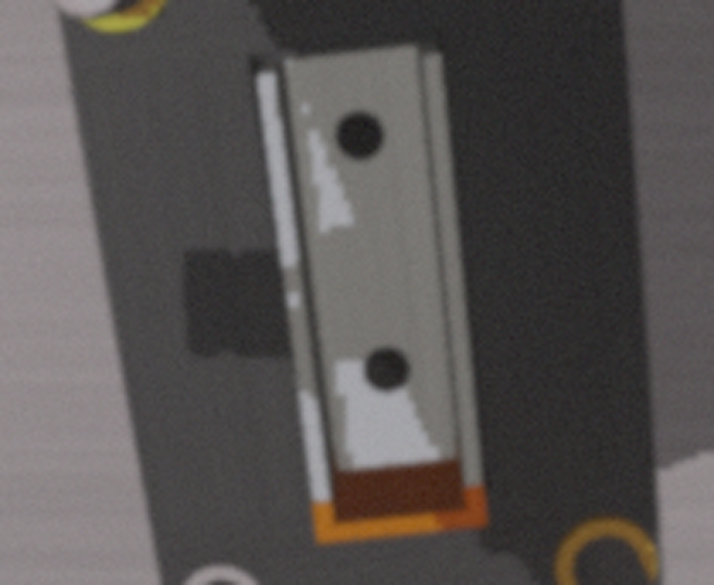

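The crop confirms a bare U-channel with an orange +x plate, standing in the dark die. The rim corners in the crop are (258,70), (443,52), (488,523) and (318,543).

Run:
```python
from h import *
s=snapshot("wrist")
P=np.array([at_z(s,125+r/3.4,210+c/3.4,.066)[:2] for c,r in[(258,70),(443,52),(488,523),(318,543)]])
print(P.round(4),P.mean(0).round(4))
for a,b in((0,1),(1,2),(3,2),(0,3)): d=P[b]-P[a];print(np.hypot(*d).round(4),np.degrees(np.arctan2(d[1],d[0])).round(2))
```

```text
[[0.4509 0.2114]
 [0.4472 0.2513]
 [0.5566 0.2633]
 [0.5616 0.2229]] [0.5041 0.2372]
0.0401 95.31
0.11 6.28
0.0407 97.1
0.1113 5.96
```

```bash
python3 -m creep '[[-4.5,1.9,30,-0.116,0],[0,0,40,0,0],[0,0,40,0,0],[0,0,25,0,0.42],[0,0,25,0,0.42],[0,0,0,0,0.42],[0,0,0,0,0.42],[0,0,0,0,0.42]]' 60
python3 - <<'E'
from h import *
s=snapshot("wrist");save(s,"w2")
st=get_state();T=R.from_quat(np.roll(st["tcp_rot"],-1)).as_matrix()
print(st["tool_pos"].round(4),T[:,0].round(3),st["grip_width"])
s2=snapshot("side");p=proj(s2,[[.504,.237,.06]])[0].astype(int);print(p)
c=s2["image"][max(p[1]-75,0):p[1]+55,p[0]-80:p[0]+80]
w=s["image"]
save(s2,"m2",np.hstack([cv2.resize(c,(640,520),interpolation=cv2.INTER_CUBIC)]))
E
```

```text
clock: 3.85
tool_pos: [0.5049, 0.2373, 0.0871]
tcp_rot: [0.001, -0.057, 0.998, 0.0]
wrist_force: [-0.6, 0.5, -0.4]
grip_width: 0.0496
[0.505  0.2374 0.0872] [-0.993 -0.115 -0.002] 0.04922247489310985
[307 191]
```

View pics/m2.png

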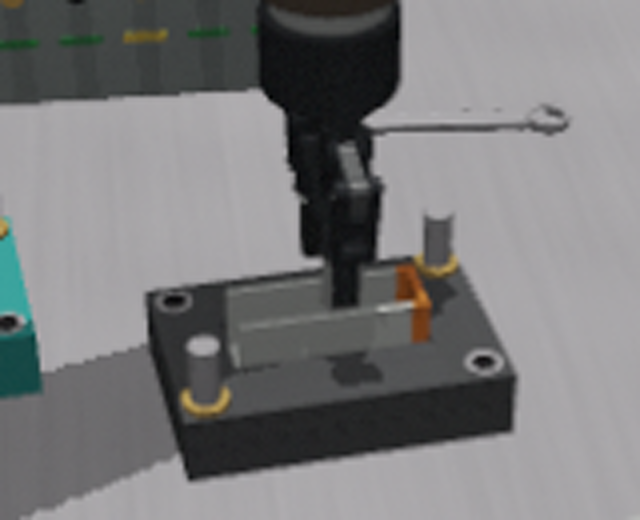

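View pics/w2.png

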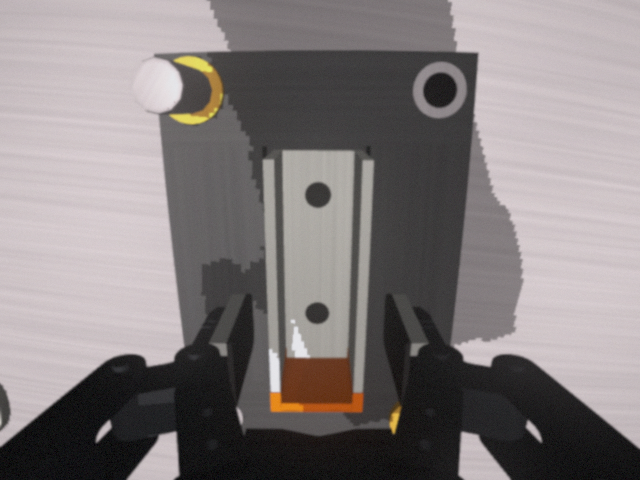

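The side crop shows the near fingertip at about (344,305), in front of the bracket wall. The wrist view shows the jaws straddling the walls symmetrically, with the rim at columns 264–374 and the jaws at 240–398, all parallel.

Run:
```python
from h import *
s=snapshot("side")
o,d=ray(s,191-75+305/4,307-80+344/4)
for y in(.20,.205,.21,.214): k=(y-o[1])/d[1];print(y,(o+k*d).round(4))
```

```text
0.2 [0.5121 0.2    0.084 ]
0.205 [0.5127 0.205  0.0804]
0.21 [0.5133 0.21   0.0769]
0.214 [0.5139 0.214  0.0741]
```

```bash
python3 -m creep '[[0,0,9,0,0.42],[0,0,9,0,0.42],[0,0,9,0,0.42],[0,0,0,0,0.42],[0,0,0,0,0.6],[0,0,0,0,0.8],[0,0,0,0,0.8],[0,0,0,0,0.8],[0,0,0,0,0.8],[0,0,0,0,0.8]]' 60
```

```text
clock: 5.0
tool_pos: [0.5041, 0.237, 0.0583]
tcp_rot: [0.0, -0.058, 0.998, -0.0]
wrist_force: [-0.5, 0.0, -1.6]
grip_width: 0.0386
```

```bash
python3 -m creep '[[0,0,-5,0,0.8],[0,0,-8,0,0.8],[0,0,-10,0,0.8],[0,0,-12,0,0.8],[0,0,-15,0,0.8],[0,0,-20,0,0.8],[0,0,-25,0,0.8],[0,0,-25,0,0.8],[0,0,-20,0,0.8],[0,0,-10,0,0.8],[0,0,0,0,0.8],[0,0,0,0,0.8]]'
python3 - <<'E'
from h import *
# scanner pose from several network points, both fixed cameras; frame points known
F=dict(scanner=(0,0,0),pad=(-.07,-.04,.012),squeeze=(.0715,.055,.062))
for n in("scene","side"):
    s=snapshot(n);save(s,n+"3")
    for l,f in F.items():
        for d in pinpoint(s,l)[:2]:
            r,c=d["at"][0]*480,d["at"][1]*640;print(n,l,round(d["p"],2),round(r),round(c),at_z(s,r,c,f[2]).round(4))
    p=proj(s,[[.484,-.206,.0]])[0].astype(int)
    x0,y0=p[0]-105,max(p[1]-80,0)
    c=s["image"][y0:p[1]+80,x0:p[0]+105];print(n,x0,y0,c.shape)
    save(s,n+"3c",cv2.resize(c,None,fx=3.5,fy=3.5,interpolation=cv2.INTER_CUBIC))
E
```

```text
clock: 6.2
tool_pos: [0.504, 0.2369, 0.2077]
tcp_rot: [-0.0, -0.058, 0.998, -0.0]
wrist_force: [0.6, 0.1, -1.1]
grip_width: 0.0387
scene scanner 0.76 264 218 [ 0.4823 -0.2181  0.    ]
scene pad 0.85 238 210 [ 0.4082 -0.2358  0.012 ]
scene squeeze 0.82 274 236 [ 0.5614 -0.1713  0.062 ]
scene 118 184 (160, 210, 3)
side scanner 0.97 371 327 [ 0.4853 -0.2081  0.    ]
side pad 0.68 389 284 [ 0.4079 -0.2424  0.012 ]
side squeeze 0.61 323 372 [ 0.5683 -0.1637  0.062 ]
side 221 290 (160, 210, 3)
```

View pics/side3c.png

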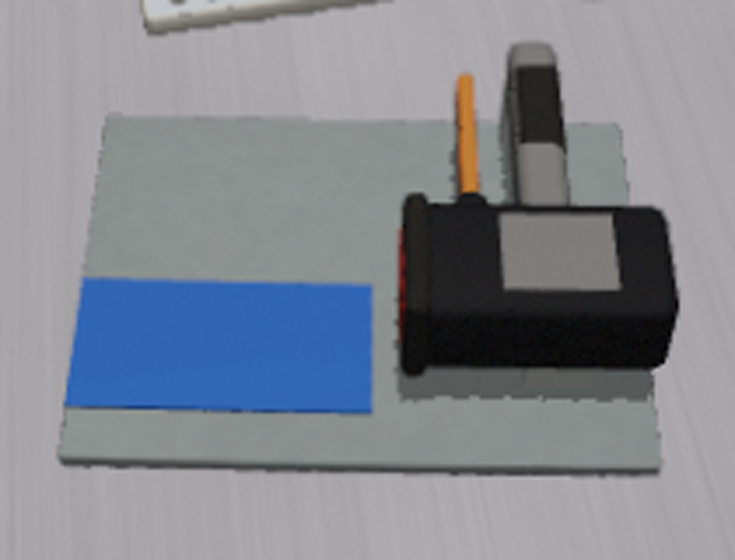

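The side crop shows blue pad corners near (83,279), (372,285), (372,413) and (66,405). The base plate corners are near (107,115), (620,123), (660,466) and (60,458). The scanner frame looks nearly square to the world axes.

Run:
```python
from h import *
s=snapshot("side")
M=[((83,279),(-.14,-.005,.012)),((372,285),(0,-.005,.012)),((372,413),(0,-.075,.012)),((66,405),(-.14,-.075,.012)),
((107,115),(-.14,.1,.01)),((620,123),(.13,.1,.01)),((660,465),(.13,-.1,.01)),((60,457),(-.14,-.1,.01))]
W=np.array([at_z(s,290+p[1]/3.5,221+p[0]/3.5,f[2])[:2] for p,f in M]);L=np.array([f[:2] for _,f in M])
wc,lc=W.mean(0),L.mean(0);A=(W-wc);B=(L-lc)
a=np.arctan2((B[:,0]*A[:,1]-B[:,1]*A[:,0]).sum(),(A*B).sum());r=np.array([[np.cos(a),-np.sin(a)],[np.sin(a),np.cos(a)]])
t=wc-r@lc;print("yaw",np.degrees(a),"origin",t);print(((L@r.T+t)-W).round(4).tolist())
print("pad",r@[-.07,-.04]+t,"sq",r@[.0715,.055]+t)
# scene check: blue mask overlay corners
q=snapshot("scene");im=q["image"].astype(int)
m=((im[...,2]>150)&(im[...,0]<80)&(im[...,1]<120)).astype(np.uint8);m[:,:180]=0;m[:200]=0;m[300:]=0;m[:,260:]=0
cs,_=cv2.findContours(m,cv2.RETR_EXTERNAL,cv2.CHAIN_APPROX_NONE);c=max(cs,key=cv2.contourArea)
pl=cv2.approxPolyDP(c,2,True)[:,0];print([(p.tolist(),at_z(q,p[1],p[0],.012)[:2].round(4).tolist()) for p in pl])
pr=np.c_[[x[:2] for x in (L[:4]@r.T+t)],[.012]*4];print(proj(q,pr).round(1).tolist())
```

```text
yaw -8.376040496396739 origin [ 0.48476209 -0.21209152]
[[-0.0004, 0.0004], [0.0004, 0.0002], [0.0003, -0.0], [-0.0007, -0.0003], [-0.0006, 0.0006], [0.0001, 0.0003], [0.0016, -0.0012], [-0.0008, 0.0]]
pad [ 0.40968199 -0.241468  ] sq [ 0.56351124 -0.16809354]
[([199, 217], [0.3365, -0.2636]), ([193, 245], [0.4259, -0.2778]), ([212, 246], [0.4346, -0.2313]), ([216, 259], [0.4755, -0.2221]), ([219, 254], [0.4612, -0.2147]), ([224, 217], [0.3441, -0.1999])]
[[225.3, 217.3], [218.2, 261.6], [189.2, 261.0], [198.1, 216.7]]
```

```bash
python3 -m creep '[[5.7,-17.9,0,0,0.8],[5.7,-17.9,0,0,0.8],[11.5,-35.7,0,0,0.8],[11.5,-35.7,0,0,0.8],[11.5,-35.7,0,0,0.8],[11.5,-35.7,0,0,0.8],[11.5,-35.7,0,0,0.8],[11.5,-35.7,0,0,0.8],[11.5,-35.7,0,0,0.8],[11.5,-35.7,0,0,0.8],[11.5,-35.7,0,0,0.8],[11.5,-35.7,0,0,0.8],[11.5,-35.7,0,0,0.8],[5.7,-17.9,0,0,0.8],[5.7,-17.9,0,0,0.8],[0,0,0,0.087,0.8],[0,0,0,0.087,0.8],[0,0,0,0.088,0.8],[0,0,0,0,0.8],[0,0,0,0,0.8]]'
python3 - <<'E'
from h import *
s=snapshot("wrist");save(s,"w4")
st=get_state();T=R.from_quat(np.roll(st["tcp_rot"],-1)).as_matrix();print(st["tool_pos"].round(4),np.degrees(np.arctan2(T[1,0],T[0,0])))
a=np.radians(-8.376);r=np.array([[np.cos(a),-np.sin(a)],[np.sin(a),np.cos(a)]]);t=np.array([.48476,-.21209])
c=[(*(r@p+t),z) for *p,z in[(-.14,-.005,.012),(0,-.005,.012),(0,-.075,.012),(-.14,-.075,.012),(-.14,.1,.01),(-.14,-.1,.01),(.0775,.098,.077)]]
pp=proj(s,c);print(pp.round(1).tolist())
im=s["image"].copy()
for p in pp: cv2.drawMarker(im,tuple(int(round(v)) for v in p),(255,0,255),cv2.MARKER_CROSS,9,1)
save(s,"w4m",im)
E
```

```text
clock: 8.7
tool_pos: [0.4085, -0.2418, 0.2084]
tcp_rot: [0.0, 0.072, 0.997, -0.0]
wrist_force: [-0.3, 0.7, -1.6]
grip_width: 0.0385
[ 0.4086 -0.2417  0.2084] 171.6979324157349
[[364.8, 117.1], [359.6, 286.4], [277.9, 286.3], [273.1, 117.0], [498.1, 119.2], [241.0, 117.2], [494.1, 409.2]]
```

View pics/w4m.png

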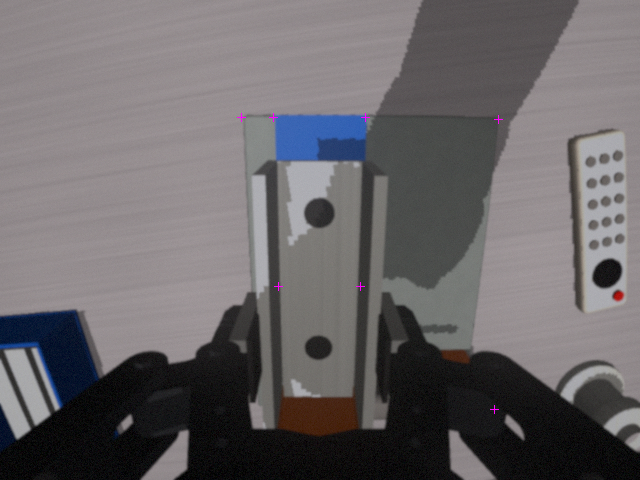

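The predicted pad and base edges match the picture to about 2 px in columns, so the pad is about 1–1.5 mm further to +y, and rows agree. The bracket hangs level and parallel to the pad edges. I'll correct and descend.

```bash
python3 -m creep '[[-1.1,1,15,0,0.8],[0,0,30,0,0.8],[0,0,30,0,0.8],[0,0,30,0,0.8],[0,0,25,0,0.8],[0,0,15,0,0.8],[0,0,8,0,0.8],[0,0,5,0,0.8],[0,0,3,0,0.8],[0,0,0,0,0.8],[0,0,0,0,0.8]]'
python3 - <<'E'
from h import *
st=get_state();print(st["tool_pos"].round(4),st["wrist_force"].round(2))
E
```

```text
clock: 9.85
tool_pos: [0.4108, -0.2409, 0.0481]
tcp_rot: [0.001, 0.073, 0.997, -0.0]
wrist_force: [-0.7, -0.1, -0.9]
grip_width: 0.0389
[ 0.4108 -0.2409  0.0481] [-0.72 -0.06 -0.88]
```

```bash
python3 -m creep '[[0,0,1,0,0.8],[0,0,1,0,0.8],[0,0,0.5,0,0.8],[0,0,0,0,0.8]]'; python3 -m creep '[[0,0,0.5,0,0.8],[0,0,0.5,0,0.8],[0,0,0,0,0.8]]'
```

```text
clock: 10.25
tool_pos: [0.4104, -0.2406, 0.0447]
tcp_rot: [-0.0, 0.073, 0.997, 0.0]
wrist_force: [0.4, -0.4, -1.9]
grip_width: 0.039
clock: 10.55
tool_pos: [0.4104, -0.2406, 0.0438]
tcp_rot: [0.0, 0.073, 0.997, -0.0]
wrist_force: [0.1, 0.5, 0.1]
grip_width: 0.0391
```

```bash
python3 -m creep '[[0,0,0.5,0,0.8],[0,0,0,0,0.8]]'; python3 -m creep '[[0,0,0.4,0,0.8],[0,0,0,0,0.8]]'
```

```text
clock: 10.75
tool_pos: [0.4105, -0.2406, 0.0438]
tcp_rot: [0.0, 0.073, 0.997, -0.0]
wrist_force: [-2.2, 1.6, 4.9]
grip_width: 0.0389
clock: 10.95
tool_pos: [0.4105, -0.2406, 0.0437]
tcp_rot: [0.0, 0.073, 0.997, -0.0]
wrist_force: [-3.3, 3.9, 8.9]
grip_width: 0.0387
```

Firm, light contact with the pad. I'll release and rise.

```bash
python3 -m creep '[[0,0,-0.6,0,0.6],[0,0,0,0,0.4],[0,0,0,0,0.2],[0,0,0,0,0.2],[0,0,0,0,0.2],[0,0,-10,0,0.2],[0,0,-25,0,0.2],[0,0,-40,0,0.2],[0,0,-45,0,0.2],[0,0,-40,0,0.2],[0,0,-6,0,0.2],[0,0,0,0,0.2],[0,0,0,0,0.2]]'
python3 - <<'E'
from h import *
s=snapshot("wrist");save(s,"w5")
st=get_state();T=R.from_quat(np.roll(st["tcp_rot"],-1)).as_matrix();print(st["tool_pos"].round(4),np.degrees(np.arctan2(T[1,0],T[0,0])),st["grip_width"])
for l,z in dict(bracket=.012,tag=.032,pad=.012,scanner=0,squeeze=.062).items():
    for d in pinpoint(s,l)[:2]:
        r,c=d["at"][0]*480,d["at"][1]*640;print(l,round(d["p"],2),round(r),round(c),at_z(s,r,c,z).round(4))
E
```

```text
clock: 12.25
tool_pos: [0.4102, -0.2404, 0.2085]
tcp_rot: [-0.001, 0.073, 0.997, 0.0]
wrist_force: [0.6, 0.1, 0.3]
grip_width: 0.0688
[ 0.41   -0.2403  0.2081] 171.58754972737185 0.0681775887834067
bracket 0.68 207 316 [ 0.4113 -0.2424  0.012 ]
tag 0.89 280 318 [ 0.4657 -0.2487  0.032 ]
scanner 0.92 276 363 [ 0.4815 -0.211   0.    ]
squeeze 0.83 388 439 [ 0.5612 -0.1643  0.062 ]
```

View pics/w5.png

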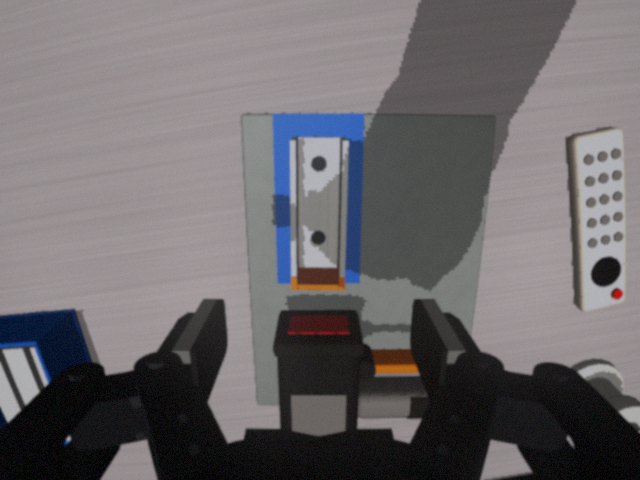

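The bracket stands on the pad with its orange end towards the scanner. The rim centre is at column 319.5 and the pad centre at 318.5. Now I'll turn 90° and go over the squeeze point.

```bash
python3 -m creep '[[0,0,0,0.143,0],[0,0,0,0.143,0],[0,0,0,0.143,0],[0,0,0,0.143,0],[0,0,0,0.143,0],[0,0,0,0.143,0],[0,0,0,0.143,0],[0,0,0,0.143,0],[0,0,0,0.143,0],[0,0,0,0.143,0],[0,0,0,0.141,0],[11.8,17.8,0,0,0],[11.8,17.8,0,0,0],[11.8,17.8,0,0,0],[11.8,17.8,0,0,0],[11.8,17.8,0,0,0],[11.8,17.8,0,0,0],[11.8,17.8,0,0,0],[11.8,17.8,0,0,0],[0,0,0,0,0]]'
python3 -m creep '[[0,0,30,0,0],[0,0,30,0,0],[0,0,0,0,0],[0,0,0,0,0]]' 40
python3 - <<'E'
from h import *
s=snapshot("wrist")
st=get_state();T=R.from_quat(np.roll(st["tcp_rot"],-1)).as_matrix();print(st["tool_pos"].round(4),np.degrees(np.arctan2(T[1,0],T[0,0])),st["grip_width"])
for d in pinpoint(s,"squeeze")[:2]:
    r,c=d["at"][0]*480,d["at"][1]*640;print(round(d["p"],2),round(r),round(c),at_z(s,r,c,.062).round(4))
a=np.radians(-8.376);r=np.array([[np.cos(a),-np.sin(a)],[np.sin(a),np.cos(a)]]);t=np.array([.48476,-.21209])
pp=proj(s,[(*(r@p+t),z) for *p,z in[(.066,.098,.077),(.09,.098,.077),(.0715,.055,.062),(.13,.1,.01),(-.14,.1,.01)]]);print(pp.round(1).tolist())
im=s["image"].copy()
for p in pp: cv2.drawMarker(im,tuple(int(round(v)) for v in p),(255,0,255),cv2.MARKER_CROSS,9,1)
save(s,"w6m",im)
E
```

```text
clock: 14.55
tool_pos: [0.5665, -0.167, 0.2083]
tcp_rot: [-0.001, 0.757, 0.654, -0.0]
wrist_force: [-1.0, -0.6, 0.2]
grip_width: 0.0855
clock: 14.95
tool_pos: [0.5645, -0.1682, 0.1498]
tcp_rot: [-0.0, 0.757, 0.653, -0.0]
wrist_force: [0.2, 0.2, 0.8]
grip_width: 0.0855
[ 0.5651 -0.1684  0.1509] 81.56404049962316 0.08549203856828531
0.69 248 311 [ 0.5617 -0.1663  0.062 ]
[[302.6, 177.4], [351.6, 177.4], [314.5, 250.6], [405.3, 158.6], [7.2, 163.5]]
```

View pics/w6m.png

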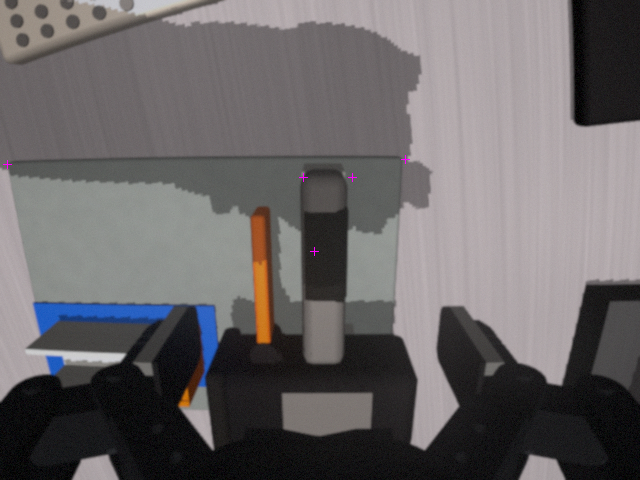

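The grip is at columns 302–347, against a predicted 303–352, so it lies about 1 mm to the −x side. The orange trigger is at column 262, and both are between the open jaws. I'll shift 1 mm and go down.

```bash
python3 -m creep '[[0,-1,20,0,0],[0,0,25,0,0],[0,0,25,0,0],[0,0,14,0,0],[0,0,8,0,0],[0,0,2,0,0],[0,0,0,0,0],[0,0,0,0,0]]' 40
python3 -m creep '[[0,0,0,0,0.2],[0,0,0,0,0.4],[0,0,0,0,0.6],[0,0,0,0,0.8],[0,0,0,0,0.8],[0,0,0,0,0.8]]' 40
```

```text
clock: 15.85
tool_pos: [0.5647, -0.1681, 0.0567]
tcp_rot: [0.001, 0.757, 0.653, 0.0]
wrist_force: [0.1, 0.4, 0.2]
grip_width: 0.0854
clock: 16.45
tool_pos: [0.5602, -0.1674, 0.0561]
tcp_rot: [-0.003, 0.757, 0.653, -0.003]
wrist_force: [-23.5, 4.9, 16.9]
grip_width: 0.0369
```

```bash
python3 -m creep '[[0,-1.5,0,0,1],[0,-1.5,0,0,1],[0,0,0,0,1],[0,0,0,0,1],[0,0,0,0,1],[0,0,0,0,1],[0,0,0,0,1]]' 60
python3 - <<'E'
from h import *
s=snapshot("side");st=get_state();print(st["grip_width"],st["wrist_force"].round(1),st["tool_pos"].round(4))
w=snapshot("wrist")
a=cv2.resize(s["image"][270:430,230:430],(500,400),interpolation=cv2.INTER_CUBIC);b=cv2.resize(w["image"][150:470,170:410],(300,400))
save(s,"sq",np.hstack([a,b]))
E
```

```text
clock: 17.15
tool_pos: [0.5604, -0.1674, 0.0561]
tcp_rot: [-0.0, 0.757, 0.653, -0.001]
wrist_force: [-3.9, 1.6, 8.7]
grip_width: 0.0362
0.03616107739187588 [-3.7  1.6  8. ] [ 0.5604 -0.1675  0.0561]
```

View pics/sq.png

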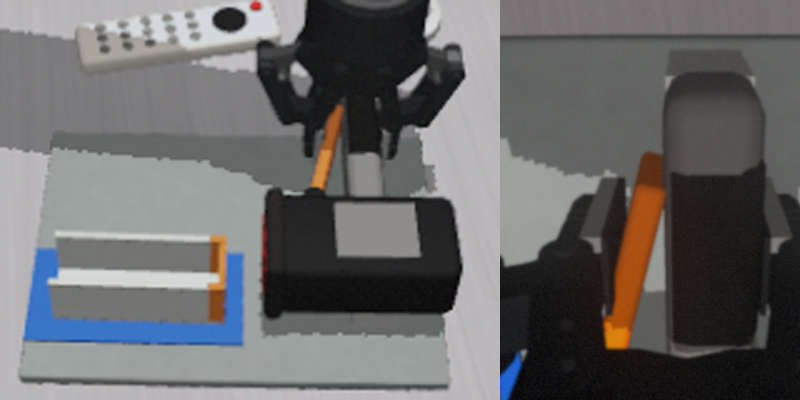

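The trigger is swung in against the grip by about 12°, with the bracket still standing on the pad. I'll hold a little longer, firmer, then release and rise.

```bash
python3 -m creep '[[0,0,0,0,1],[0,0,0,0,1],[0,0,0,0,1],[0,0,0,0,1],[0,0,0,0,1],[0,0,0,0,1]]' 80
python3 -m creep '[[0,1,0,0,0.6],[0,1,0,0,0.3],[0,0,0,0,0],[0,0,0,0,0],[0,0,0,0,0],[0,0,0,0,0],[0,0,0,0,0],[0,0,-10,0,0],[0,0,-25,0,0],[0,0,-40,0,0],[0,0,-40,0,0],[0,0,-35,0,0],[0,0,0,0,0],[0,0,0,0,0]]'
python3 - <<'E'
from h import *
s=snapshot("side");w=snapshot("wrist")
a=cv2.resize(s["image"][270:430,230:430],(500,400),interpolation=cv2.INTER_CUBIC);b=cv2.resize(w["image"][150:470,170:410],(300,400))
save(s,"end",np.hstack([a,b]))
for q,n in((snapshot("scene"),"scene"),(s,"side")):
  for l,z in dict(bracket=.012,pad=.012,remote=0,adapter=0).items():
    for d in pinpoint(q,l)[:1]: print(n,l,round(d["p"],2),at_z(q,d["at"][0]*480,d["at"][1]*640,z).round(4))
E
```

```text
clock: 17.85
tool_pos: [0.5606, -0.1675, 0.0562]
tcp_rot: [-0.0, 0.757, 0.653, -0.0]
wrist_force: [-2.7, 1.0, 7.2]
grip_width: 0.0358
clock: 19.25
tool_pos: [0.5636, -0.1679, 0.2069]
tcp_rot: [0.001, 0.757, 0.653, 0.001]
wrist_force: [-0.5, -0.4, -1.1]
grip_width: 0.0849
scene bracket 0.69 [ 0.4043 -0.2384  0.012 ]
scene pad 0.93 [ 0.4137 -0.2432  0.012 ]
scene remote 0.71 [ 0.4604 -0.0069  0.    ]
scene adapter 0.73 [0.6395 0.0014 0.    ]
side bracket 0.9 [ 0.4096 -0.2397  0.012 ]
side pad 0.87 [ 0.4107 -0.2427  0.012 ]
side remote 0.93 [ 0.4618 -0.0086  0.    ]
side adapter 0.56 [0.6418 0.0008 0.    ]
```

View pics/end.png

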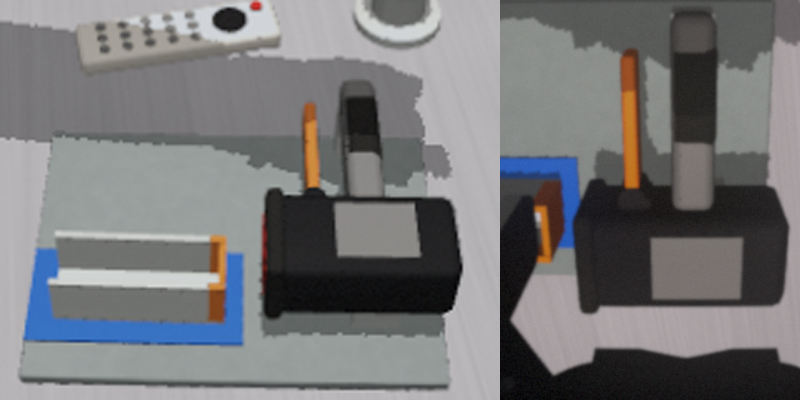

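The trigger has sprung back to rest, the bracket is standing centred on the pad, and the arm is clear. Handing in.

```bash
python3 -c "
from cell import *
print(close_job())"
```

```text
the job is handed in; nothing more can be done
None
```

I lifted the bracket straight up out of the dark die and set it down on the blue pad with its orange end towards the scanner. I let go of it, then squeezed the trigger to its stop, let it spring back, and handed the job in at about 20 s of the 51 s allowed.

**Bracket:** It touched down gently, at about 9 N. The last side picture shows it level and square on the pad. In the wrist picture after release, bracket and pad centres agreed to within about 1 mm across. The networks' final estimates of the two centres were looser: 3 mm apart in the side view and 10 mm in the scene view. In the scene view the scanner head hides part of the pad, so I trusted the wrist and side pictures.

**Trigger:** I held it in for over a second. The jaws read 36 mm; they had read about 1 mm low on the 40 mm bracket, so this fits the expected 37 mm, and the picture showed the trigger swung in about 12°. My first squeeze was off-centre by up to 4 mm and pushed the arm sideways with about 24 N. I shifted while still holding, and that fell to about 4 N. The final picture shows the trigger back at rest.

**Everything else:** I did not approach the red button or the turquoise die. The final estimates put the remote and adapter within about 1 cm of where they started, which is about as closely as the networks could place them.

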